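# Load the sample wheel in order

## Task

Load the three coloured sample vials from the blue pad into the pink sample wheel, one at a time and in this order: first the blue-capped vial into cup 1 (one dot, white tab), then the yellow-capped one into cup 2 (two dots), then the red-capped one into cup 3 (three dots). Lower each vial in upright until it stands on the cup's floor and let go of it before the next; do not drop or tip them. Leave the black-capped vials in the wheel and everything else on the bench where they are.

Things in the scene. Friction and masses are not known exactly. Their poses are not given: they have to be found in the camera images.
- wheel: pink sample wheel, fixed: a disc 240 mm across, 6 mm thick, with six round cups 60 degrees apart on a circle of 60 mm radius; steel hub 22 mm wide, 22 mm high. Black dots (1 to 6) on the disc outside each cup give its number, clockwise seen from above; a white tab marks cup 1. Origin at the centre on the bench, z up, x points at cup 1; any yaw.
- cup1 (a point): centre of the inner floor of cup 1 (1 black dot), 8 mm above the bench, z up. Cup 41 mm wide outside, about 34 mm inside, flared mouth about 40 mm inside and 48 mm outside, 22 mm deep, rim 30 mm above the bench; cup stands empty at the start
- cup2 (a point): centre of the inner floor of cup 2 (2 black dots), 8 mm above the bench, z up. Cup 41 mm wide outside, about 34 mm inside, flared mouth about 40 mm inside and 48 mm outside, 22 mm deep, rim 30 mm above the bench; cup stands empty at the start
- cup3 (a point): centre of the inner floor of cup 3 (3 black dots), 8 mm above the bench, z up. Cup 41 mm wide outside, about 34 mm inside, flared mouth about 40 mm inside and 48 mm outside, 22 mm deep, rim 30 mm above the bench; cup stands empty at the start
- cup4 (a point): centre of the inner floor of cup 4 (4 black dots), 8 mm above the bench, z up. Cup 41 mm wide outside, about 34 mm inside, flared mouth about 40 mm inside and 48 mm outside, 22 mm deep, rim 30 mm above the bench; cup holds a black-capped vial
- cup5 (a point): centre of the inner floor of cup 5 (5 black dots), 8 mm above the bench, z up. Cup 41 mm wide outside, about 34 mm inside, flared mouth about 40 mm inside and 48 mm outside, 22 mm deep, rim 30 mm above the bench; cup stands empty at the start
- cup6 (a point): centre of the inner floor of cup 6 (6 black dots), 8 mm above the bench, z up. Cup 41 mm wide outside, about 34 mm inside, flared mouth about 40 mm inside and 48 mm outside, 22 mm deep, rim 30 mm above the bench; cup holds a black-capped vial
- vial_blue: a closed white plastic sample vial with a blue screw cap: a plain upright cylinder 28 mm in diameter (cap and body alike), 61 mm tall, the cap its top 15 mm, about 40 g. Origin at the centre of its underside, z up along it. Starts standing on the blue pad, somewhere; belongs in cup 1
- vial_yellow: a closed white plastic sample vial with a yellow screw cap: a plain upright cylinder 28 mm in diameter (cap and body alike), 61 mm tall, the cap its top 15 mm, about 40 g. Origin at the centre of its underside, z up along it. Starts standing on the blue pad, somewhere; belongs in cup 2
- vial_red: a closed white plastic sample vial with a red screw cap: a plain upright cylinder 28 mm in diameter (cap and body alike), 61 mm tall, the cap its top 15 mm, about 40 g. Origin at the centre of its underside, z up along it. Starts standing on the blue pad, somewhere; belongs in cup 3
- control_a: a closed white plastic sample vial with a black screw cap: a plain upright cylinder 28 mm in diameter (cap and body alike), 61 mm tall, the cap its top 15 mm, about 40 g. Origin at the centre of its underside, z up along it. Already stands in cup 4; stays there
- control_b: a closed white plastic sample vial with a black screw cap: a plain upright cylinder 28 mm in diameter (cap and body alike), 61 mm tall, the cap its top 15 mm, about 40 g. Origin at the centre of its underside, z up along it. Already stands in cup 6; stays there
- pad: blue working pad on a yellow board, 280 x 280 mm, fixed, top 5 mm above the bench; origin at its centre on the bench
- spare_green: a closed white plastic sample vial with a green screw cap: a plain upright cylinder 28 mm in diameter (cap and body alike), 61 mm tall, the cap its top 15 mm, about 40 g. Origin at the centre of its underside, z up along it. A spare standing on the bench; not to be used
- wash_bottle: white wash bottle with red label and cap, 64 mm wide, 170 mm tall; origin at the centre of its underside; bystander
- jar: white jar with blue lid, 60 mm wide, 70 mm tall; origin at the centre of its underside; bystander
- marker: yellow and black marker pen lying on the bench, 135 mm long, 14 mm thick; bystander
- slide_box: white and green carton of slides, 80 x 100 x 35 mm; origin at the centre of its underside; bystander

How it is judged:
By the outcome, as a careful person would: the job done as asked, in the order asked, and still so for the second after the job is handed in, with the robot touching nothing.
It also fails if it takes over 69 s, if anything falls off the work surface, if the arm or the gripper's body presses on something with over 40 N, if the wrist force passes 120 N, or if a joint passes its speed limit or range.

## Robot

A 6-joint arm with a two-finger parallel gripper is mounted at the origin on the work surface. World frame = base frame: x ahead of the robot, y to its left, z up, the work surface at z = 0. Lengths are in m, angles in rad, forces in N, time in s.
With the tool pointing down it reaches from about 0.4 to 0.825 m from the base axis. Payload 7 kg.
Tool frame: the origin (TCP) lies at the very end of the fingers, on their centre line; the grasp point (between the pads) lies 19 mm behind it; z points along the fingers, y is the line along which they close (so a half turn about z gives the same grasp; the last joint's range is limited). The gripper opens to 88 mm and grips with 3 to 60 N. Pads are 19 mm wide; open, the fingers measure 130 mm over their backs; the gripper's body (78 mm by 193 mm) begins 47 mm behind the grasp point.
Start: joints at [1.398, 0.359, 0.012, 0, -1.224, -0.288], TCP at [0.3, 0.605, 0.227] pointing down, gripper open.
Joint ranges: [-3.07, 3.07], [-1.43, 2.12], [-1.02, 1.25], [-3.03, 1.67], [-3.05, -0], [-3.03, 3.03]. Speed limits (rad/s): [2.39, 2.39, 3.01, 3.14, 3.14, 3.14].

## Interface

Orientations are given as [roll, pitch, yaw] about the fixed x, y, z axes, in that order (R = Rz(yaw) Ry(pitch) Rx(roll)).
In Python, from station import * gives the robot as it stands.
- The arm moves only by the tool servo_tool, never from a script. Its argument "moves" is a list of rows, each an object of numbers: "jaw": the opening, from 0 (shut) to 1 (fully open); "dx", "dy", "dz": the shift along the world's x, y, z in m; "roll": the turn about the world's z in degrees. A call has exactly 10 rows; each row shifts and turns the commanded pose from where the row before left it; what a row does not reach is not made up. A row lasts 1/8 s, in which the tool goes at most 62.5 mm and 10.7 degrees, less where a joint would pass 70% of its speed; a pose out of reach is approached as far as the arm can. A call with a gripper value outside its range is refused whole. The fingers move at their own pace and stop on an object; "newtons" is the grip in N (left out, the last holds). Time passes only in rows, so rows that do not move let the fingers close, or fill a call up. It gives the time, the measured TCP pose, the force, the opening and the grip force at its end, in the units of the state.
- get_state(): the state, without advancing time (a new reading comes with each control period).
- grab_frame(name): name is "scene" or "top" or "wrist"; returns (picture, depth): 420x560x3 uint8, red, green, blue; 420x560 float32, m along the optical axis (not along the pixel's ray), 0 where there is no reading.
- calibration(name): a dict with "intrinsics" (3x3 intrinsics, pixels), "k1" (the pictures are not rectified: a ray, as slopes to the right and down, at radius r is drawn at 1 + k1 r^2 times it, then the intrinsics apply), "R" (3x3) and "t" (3): a world point X has camera coordinates R X + t. Camera axes: x right, y down, z forward; pixel columns grow to the right and rows downward; lengths in m; the calibration is good to about 2 mm. A picture is of the moment at which its call begins: read the wrist's pose just before it. calibration takes no time and is no camera call; for the wrist camera it gives the pose at the moment of the call.
- job_done(): hands the job in; it is judged then, once.
The state is a dict: "t": time; "q": joint angles; "qd": joint speeds; "joint_efforts": joint torques, N m; "eef_pos": TCP position; "ee_rot": TCP orientation; "force": force on the tool from outside, world axes, zero at the start; "moment": the same for the moment, N m; "width": finger opening in m; "gripper_force": force on a finger pad.
Only numpy, scipy, OpenCV 4.12 (cv2) and the standard library are available. Lean on these libraries where they do the work, as an engineer would, in place of code of your own. Each camera call takes 0.05 s, during which the arm holds its last target. There are 200 camera calls.

## Working session

There is one attempt and no reset: what is moved stays moved. The work goes in short steps, Python scripts to look and compute and a tool call to move; the robot and the scene stay as the last step left them, time stands still between calls to the robot, and variables do not carry over. Pictures are saved under pics/ and viewed, at most 10 in all, crops included, and the job is handed in when it is done.

Besides the shell and the picture viewer there is one more tool, called after ">>>" as a command line: name --argument value ..., lists and objects as JSON in quotes. servo_tool: Moves the arm, as the interface text tells. Its arguments: {"type":"object","properties":{"moves":{"type":"array","items":{"type":"object","properties":{"jaw":{"type":"number"},"dx":{"type":"number"},"dy":{"type":"number"},"dz":{"type":"number"},"roll":{"type":"number"}}}},"newtons":{"type":"number"}},"required":["moves"]}

```bash
mkdir -p pics; cat > h.py <<'E'
from station import *
import numpy as np, cv2
def save(im,name,s=1):
    cv2.imwrite('pics/'+name,cv2.resize(im[:,:,::-1],None,fx=s,fy=s,interpolation=cv2.INTER_CUBIC))
def rays(c,uv):
    K=np.array(c['intrinsics'],float);uv=np.array(uv,float).reshape(-1,1,2)
    d=cv2.undistortPoints(uv,K,np.array([c['k1'],0,0,0,0],float),).reshape(-1,2)
    return np.c_[d,np.ones(len(d))]
def world(c,uv,depth):
    r=rays(c,uv)*np.array(depth).reshape(-1,1)
    return (r-np.array(c['t']))@np.array(c['R'])
def onplane(c,uv,z):
    R=np.array(c['R']);o=-R.T@np.array(c['t']);d=rays(c,uv)@R
    return o+d*((np.array(z)-o[2])/d[:,2])[:,None]
def dwin(d,u,v,k=2):
    w=d[int(v)-k:int(v)+k+1,int(u)-k:int(u)+k+1];w=w[w>0];return np.median(w) if w.size else 0
E
python3 - <<'E'
from h import *
s=get_state();print(s)
a,d=grab_frame('top');b,e=grab_frame('scene')
np.savez('f0.npz',a=a,d=d,b=b,e=e)
save(a,'top0.png',1.42);save(b,'sc0.png',1.42)
c=calibration('top');print(c);print(calibration('scene'))
E
```

```text
{'t': 0.0, 'q': array([ 1.39811707e+00,  3.59373142e-01,  1.10635298e-02, -3.61477931e-04,
       -1.22410246e+00, -2.88062029e-01]), 'qd': array([ 1.23357956e-03, -2.21753691e-03,  1.33629362e-03, -3.03071475e-04,
        7.49227925e-05,  2.07752546e-04]), 'joint_efforts': array([ 1.85792938e-03, -5.82717919e+01,  2.93053794e+01,  6.99704424e+00,
        6.73410657e-03, -1.72020459e-04]), 'eef_pos': array([0.29993879, 0.60415077, 0.22563157]), 'ee_rot': array([ 3.13994693e+00, -1.33259544e-04, -4.60864279e-01]), 'force': array([ 0.23716388, -0.35528583,  1.18522213]), 'moment': array([-0.02062161,  0.05684965, -0.0136505 ]), 'gripper_force': 0.0, 'width': 0.08744058772225503}
{'intrinsics': array([[507.302993  ,   0.        , 280.08575081],
       [  0.        , 507.302993  , 206.19405898],
       [  0.        ,   0.        ,   1.        ]]), 'k1': -0.14736050489955366, 'R': array([[-0.0204083 , -0.99935344,  0.02960074],
       [-0.99711267,  0.01817872, -0.07372833],
       [ 0.07314255, -0.03101995, -0.99683897]]), 't': array([0.05350202, 0.59169756, 1.10615305])}
{'intrinsics': array([[500.35190683,   0.        , 263.86154457],
       [  0.        , 500.35190683, 207.90564995],
       [  0.        ,   0.        ,   1.        ]]), 'k1': 0.020714957234324493, 'R': array([[-0.74570539,  0.66594737,  0.02091815],
       [ 0.43488736,  0.51027766, -0.74194992],
       [-0.50477366, -0.54417902, -0.6701289 ]]), 't': array([ 0.39826997, -0.25230866,  1.46582031])}
```

View pics/top0.png

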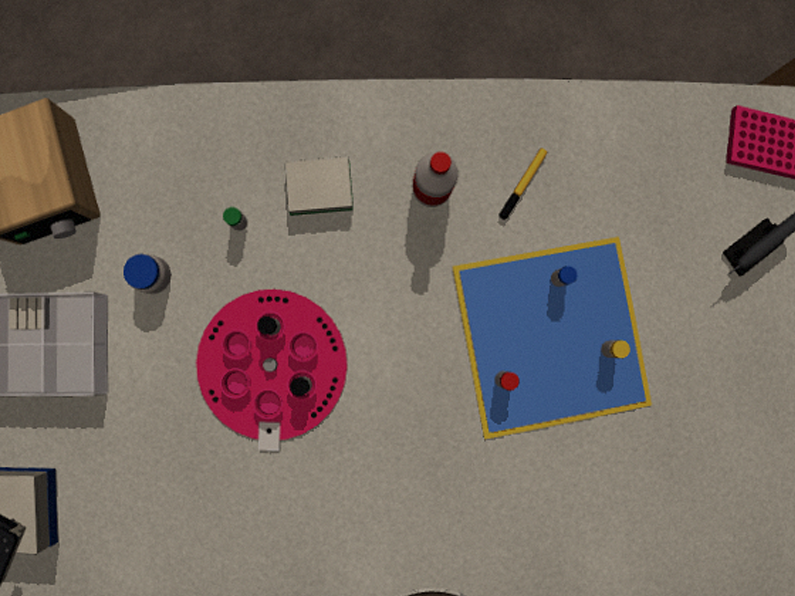

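View pics/sc0.png

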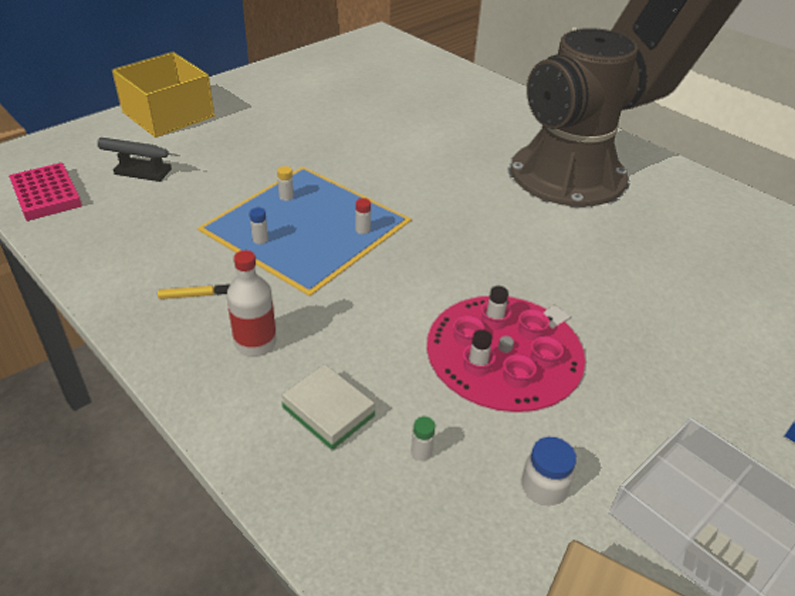

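The top view shows the wheel centre at (269,365) and the tab with cup 1 at (269,404). Cup 2 is at (236,383), cup 3 at (238,345), and the black caps at (268,325) and (300,385). On the pad, the caps are blue at (567,275), yellow at (621,349) and red at (510,381). The scene view agrees: blue (258,215), yellow (285,174), red (363,206).

```bash
cat > m0.py <<'E'
from h import *
f=np.load('f0.npz');ct=calibration('top');cs=calibration('scene')
def P(c):return np.c_[np.array(c['R']),np.array(c['t'])]
def tri(u1,u2):
    X=cv2.triangulatePoints(P(ct),P(cs),rays(ct,u1)[:,:2].T,rays(cs,u2)[:,:2].T);return (X[:3]/X[3]).T
k=1/1.42
for n,a,b in [('blue',(567,275),(258,213)),('yel',(621,349),(285,173)),('red',(510,380),(363,204)),('hub',(269,365),(506,341)),
  ('c1',(269,404),(535,322)),('c2',(236,383),(547,350)),('c3',(238,346),(519,369)),('b4',(268,325),(482,338)),('b6',(300,385),(499,293))]:
    a=np.array(a)*k;b=np.array(b)*k
    print(n,tri(a,b).round(3),world(ct,a,dwin(f['d'],*a)).round(3),onplane(ct,a,[.066 if n in('blue','yel','red') else .022]).round(3))
E
python3 m0.py; python3 -c "
from h import *
c=calibration('wrist');R=np.array(c['R']);print(R,-R.T@c['t'])"
```

```text
blue [[ 0.613 -0.217  0.062]] [[ 0.612 -0.216  0.065]] [[ 0.612 -0.216  0.066]]
yel [[ 0.496 -0.3    0.055]] [[ 0.497 -0.297  0.066]] [[ 0.497 -0.297  0.066]]
red [[ 0.454 -0.124  0.06 ]] [[ 0.455 -0.123  0.065]] [[ 0.455 -0.123  0.066]]
hub [[0.484 0.244 0.018]] [[0.484 0.244 0.022]] [[0.484 0.244 0.022]]
c1 [[0.423 0.246 0.021]] [[0.422 0.247 0.007]] [[0.423 0.245 0.022]]
c2 [[0.456 0.297 0.022]] [[0.456 0.299 0.008]] [[0.457 0.296 0.022]]
c3 [[0.514 0.293 0.018]] [[0.514 0.295 0.007]] [[0.514 0.293 0.022]]
b4 [[0.544 0.24  0.061]] [[0.544 0.238 0.068]] [[0.546 0.245 0.022]]
b6 [[0.454 0.193 0.063]] [[0.454 0.192 0.067]] [[0.452 0.197 0.022]]
[[-0.44471481 -0.89567151  0.0011289 ]
 [-0.85758994  0.42616966  0.28795645]
 [-0.25839549  0.12709037 -0.95764284]] [0.36945241 0.56965822 0.38495567]
```

>>> servo_tool --moves '[{"dx": 0.026, "dy": -0.043, "dz": 0.006, "roll": 0, "jaw": 1}, {"dx": 0.026, "dy": -0.043, "dz": 0.006}, {"dx": 0.026, "dy": -0.043, "dz": 0.006}, {"dx": 0.026, "dy": -0.043, "dz": 0.006}, {"dx": 0.026, "dy": -0.043, "dz": 0.006}, {"dx": 0.026, "dy": -0.043, "dz": 0.006}, {"dx": 0.026, "dy": -0.043, "dz": 0.006}, {"dx": 0.026, "dy": -0.043, "dz": 0.006}, {"dx": 0.022, "dy": -0.04, "dz": 0.002}, {}]'

```text
$.moves[1]: bad value
```

```bash
python3 - <<'E'
from h import *
import pickle
s=get_state();c=calibration('wrist');a,d=grab_frame('wrist')
print(s['eef_pos'],s['ee_rot'],s['qd'].round(3))
pickle.dump((c,a,d),open('w1.pkl','wb'));save(a,'w1.png',1.42)
E
```

```text
[0.29998511 0.60418396 0.22571652] [ 3.14010088e+00 -1.40573648e-04 -4.60952120e-01] [ 0.    -0.001  0.002  0.001  0.001 -0.001]
```

View pics/w1.png

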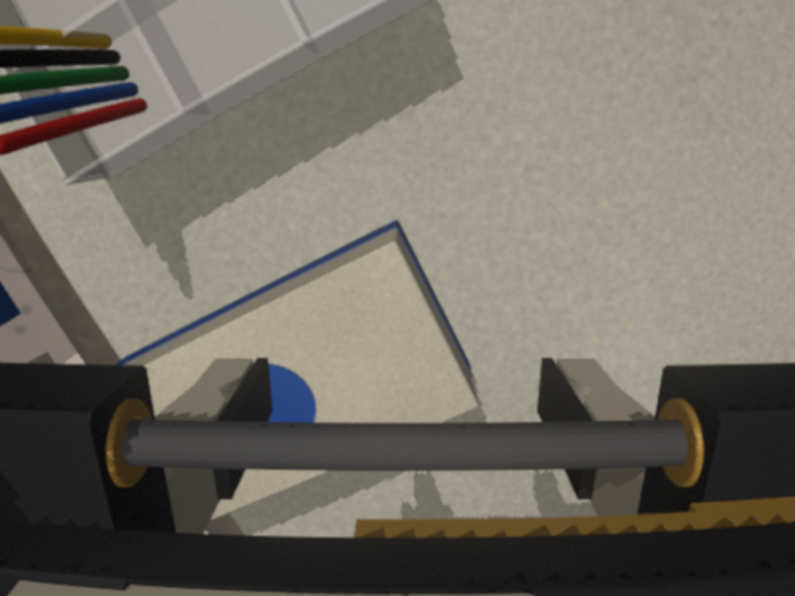

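The picture shows the gripper covering the lower part of the image below row 360, so only the upper part is usable. The move was refused because every row needs all the fields.

>>> servo_tool --moves '[{"dx": 0.0225, "dy": -0.0443, "dz": 0.0094, "roll": 0, "jaw": 1}, {"dx": 0.0225, "dy": -0.0443, "dz": 0.0094, "roll": 0, "jaw": 1}, {"dx": 0.0225, "dy": -0.0443, "dz": 0.0094, "roll": 0, "jaw": 1}, {"dx": 0.0225, "dy": -0.0443, "dz": 0.0094, "roll": 0, "jaw": 1}, {"dx": 0.0225, "dy": -0.0443, "dz": 0.0094, "roll": 0, "jaw": 1}, {"dx": 0.0225, "dy": -0.0443, "dz": 0.0094, "roll": 0, "jaw": 1}, {"dx": 0.0225, "dy": -0.0443, "dz": 0.0094, "roll": 0, "jaw": 1}, {"dx": 0.0225, "dy": -0.0443, "dz": 0.0094, "roll": 0, "jaw": 1}, {"dx": 0, "dy": 0, "dz": 0, "roll": 0, "jaw": 1}, {"dx": 0, "dy": 0, "dz": 0, "roll": 0, "jaw": 1}]'

```text
t: 1.4
eef_pos: [0.48, 0.25, 0.3015]
ee_rot: [3.141, 0.0, -0.462]
force: [0.1, 0.4, -0.4]
width: 0.0875
gripper_force: 0.0
```

```bash
cat > w.py <<'E'
from h import *
import pickle,sys
n=sys.argv[1]
s=get_state();c=calibration('wrist');a,d=grab_frame('wrist')
print(s['t'],s['eef_pos'],s['ee_rot'],s['qd'].round(3))
pickle.dump((c,a,d),open(n+'.pkl','wb'));save(a,n+'.png',1.42)
E
python3 w.py w2
```

```text
1.4 [0.48002681 0.25002625 0.30148641] [ 3.14145056e+00  4.09825589e-04 -4.61771181e-01] [ 0.024  0.006 -0.001  0.     0.001  0.   ]
```

View pics/w2.png

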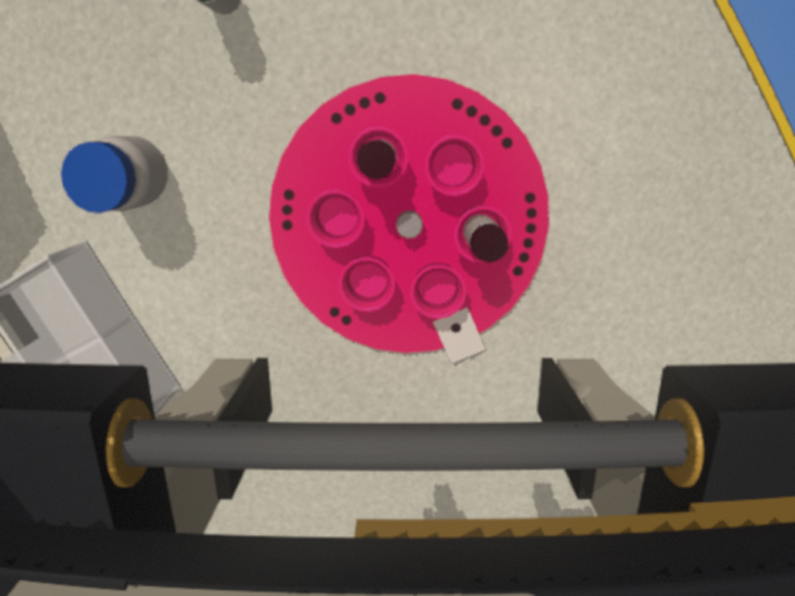

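The wheel is clearly seen here. Cup rims are at c1 (439,291), c2 (368,284), c3 (337,217), c4 (378,157), c5 (454,165) and c6 (485,235), with the hub at (409,225) and the tab at (459,337).

```bash
cat > m1.py <<'E'
from h import *
import pickle
def disc(a,c):
    h=cv2.cvtColor(a,cv2.COLOR_RGB2HSV);m=((h[...,0]>160)&(h[...,1]>170)&(h[...,2]>60)).astype(np.uint8)
    cs,_=cv2.findContours(m,cv2.RETR_EXTERNAL,cv2.CHAIN_APPROX_NONE);k=cv2.convexHull(max(cs,key=cv2.contourArea)).reshape(-1,2)
    p=onplane(c,k,[.006])[:,:2]
    A=np.c_[2*p,np.ones(len(p))]
    for i in range(4):
        x=np.linalg.lstsq(A,(p**2).sum(1),rcond=None)[0];r=np.sqrt(x[2]+x[:2]@x[:2]);e=abs(np.hypot(*(p-x[:2]).T)-r);A=A[e<.002+.001*(3-i)];p=p[e<.002+.001*(3-i)]
    return x[:2],r
c,a,d=pickle.load(open('w2.pkl','rb'))
uv=np.array([(439,291),(368,284),(337,217),(378,157),(454,165),(485,235)])/1.42
p=onplane(c,uv,[.030])[:,:2];print(p.round(4))
ph=-np.arange(6)*np.pi/3
z=p[:,0]+1j*p[:,1];o=z.mean();f=((z-o)*np.exp(-1j*ph)).mean();print('centre',o,'R',abs(f),'yaw',np.degrees(np.angle(f)))
q=o+.06*f/abs(f)*np.exp(1j*ph);print('cups',q.round(4)[:3],'res',abs(q-z).round(4))
print('disc wrist',disc(a,c));F=np.load('f0.npz');print('disc top',disc(F['a'],calibration('top')))
print('hub',onplane(c,np.array([[409,225]])/1.42,[.022]))
print([world(c,u,dwin(d,*u)).round(3)[0,2] for u in uv])
E
python3 m1.py
```

```text
[[0.4234 0.2455]
 [0.4552 0.2959]
 [0.516  0.2924]
 [0.5433 0.2413]
 [0.5113 0.1906]
 [0.4495 0.1916]]
centre (0.4831070759759237+0.2428709468666484j) R 0.059981218228020515 yaw 177.52332455368776
cups [0.4232+0.2455j 0.4554+0.2961j 0.5153+0.2935j] res [0.0002 0.0003 0.0013 0.001  0.001  0.0015]
disc wrist (array([0.48330987, 0.24401438]), np.float64(0.11831984605331032))
disc top (array([0.48477514, 0.24445725]), np.float64(0.11848824238966223))
hub [[0.48308446 0.24390067 0.022     ]]
[np.float64(0.009), np.float64(0.009), np.float64(0.009), np.float64(0.07), np.float64(0.009), np.float64(0.07)]
```

>>> servo_tool --moves '[{"dx": 0.006, "dy": -0.0511, "dz": 0, "roll": -9.4, "jaw": 1}, {"dx": 0.006, "dy": -0.0511, "dz": 0, "roll": -9.4, "jaw": 1}, {"dx": 0.006, "dy": -0.0511, "dz": 0, "roll": -9.4, "jaw": 1}, {"dx": 0.006, "dy": -0.0511, "dz": 0, "roll": -9.4, "jaw": 1}, {"dx": 0.006, "dy": -0.0511, "dz": 0, "roll": -9.4, "jaw": 1}, {"dx": 0.005, "dy": -0.0511, "dz": 0, "roll": -9.4, "jaw": 1}, {"dx": 0.005, "dy": -0.0511, "dz": 0, "roll": -9.6, "jaw": 1}, {"dx": 0.005, "dy": -0.0511, "dz": 0, "roll": 0, "jaw": 1}, {"dx": 0.005, "dy": -0.0511, "dz": 0, "roll": 0, "jaw": 1}, {"dx": 0, "dy": 0, "dz": 0, "roll": 0, "jaw": 1}]'

```text
t: 2.7
eef_pos: [0.5304, -0.2114, 0.3005]
ee_rot: [3.139, -0.0, -1.615]
force: [0.1, 0.4, -0.8]
width: 0.0879
gripper_force: 0.0
```

```bash
python3 w.py w3
```

```text
2.7 [ 0.53036991 -0.21140285  0.30048895] [ 3.13945593e+00 -1.87685385e-04 -1.61491744e+00] [ 0.051 -0.024 -0.022 -0.012  0.002 -0.043]
```

View pics/w3.png

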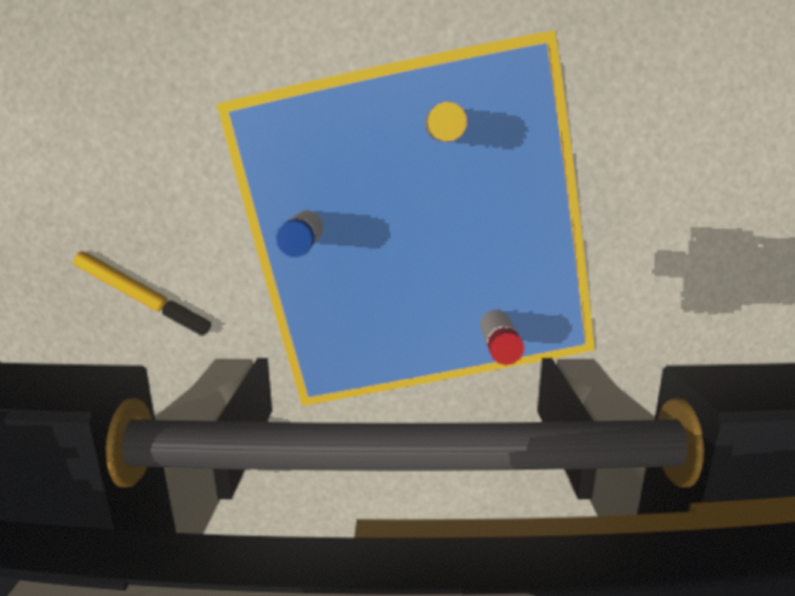

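Cap-top centres are at blue (294,239), yellow (447,121) and red (506,346).

```bash
python3 - <<'E'
from h import *
import pickle
c,a,d=pickle.load(open('w3.pkl','rb'));ct=calibration('top');f=np.load('f0.npz')
w=np.array([(294,239),(447,121),(506,346)])/1.42;t=np.array([(567,275),(621,349),(510,380.5)])/1.42
P=lambda c:np.c_[np.array(c['R']),np.array(c['t'])]
X=cv2.triangulatePoints(P(c),P(ct),rays(c,w)[:,:2].T,rays(ct,t)[:,:2].T);print((X[:3]/X[3]).T.round(4))
print(onplane(c,w,[.066]).round(4));print(world(c,w,[dwin(d,*u) for u in w]).round(4));print(onplane(ct,t,[.066]).round(4))
E
```

```text
[[ 0.6124 -0.2172  0.0613]
 [ 0.4961 -0.2973  0.0647]
 [ 0.4529 -0.1236  0.0629]]
[[ 0.6114 -0.218   0.066 ]
 [ 0.4954 -0.2974  0.066 ]
 [ 0.4525 -0.1251  0.066 ]]
[[ 0.6112 -0.2182  0.0671]
 [ 0.4955 -0.2974  0.0672]
 [ 0.4528 -0.1257  0.0675]]
[[ 0.6119 -0.2159  0.066 ]
 [ 0.4968 -0.2968  0.066 ]
 [ 0.454  -0.1228  0.066 ]]
```

>>> servo_tool --moves '[{"dx": 0.01, "dy": -0.001, "dz": -0.018, "roll": 0, "jaw": 1}, {"dx": 0.01, "dy": -0.001, "dz": -0.018, "roll": 0, "jaw": 1}, {"dx": 0.01, "dy": -0.001, "dz": -0.018, "roll": 0, "jaw": 1}, {"dx": 0.01, "dy": -0.001, "dz": -0.018, "roll": 0, "jaw": 1}, {"dx": 0.01, "dy": -0.001, "dz": -0.018, "roll": 0, "jaw": 1}, {"dx": 0.01, "dy": -0.001, "dz": -0.018, "roll": 0, "jaw": 1}, {"dx": 0.01, "dy": 0, "dz": -0.018, "roll": 0, "jaw": 1}, {"dx": 0.011, "dy": 0, "dz": -0.018, "roll": 0, "jaw": 1}, {"dx": 0, "dy": 0, "dz": 0, "roll": 0, "jaw": 1}, {"dx": 0, "dy": 0, "dz": 0, "roll": 0, "jaw": 1}]'

```text
t: 4.0
eef_pos: [0.6113, -0.2159, 0.1581]
ee_rot: [-3.141, -0.0, -1.613]
force: [0.6, -0.6, 0.2]
width: 0.0879
gripper_force: 0.0
```

```bash
python3 w.py w4; python3 - <<'E'
from h import *
import pickle
c,a,d=pickle.load(open('w4.pkl','rb'));h=cv2.cvtColor(a,cv2.COLOR_RGB2HSV)
W=[]
# cap top by height from depth, near expected place
v,u=np.mgrid[0:420,0:560];X=world(c,np.c_[u.ravel(),v.ravel()],d.ravel())
m=(abs(X[:,2]-.066)<.004)&(np.hypot(X[:,0]-.6115,X[:,1]+.217)<.025)
uv=np.c_[u.ravel(),v.ravel()][m];(x,y),r=cv2.minEnclosingCircle(uv.astype(np.float32));print(m.sum(),x,y,r,onplane(c,[(x,y)],[.066]),np.median(X[m],0))
cv2.circle(a,(int(x),int(y)),int(r),(255,255,0),1);save(a,'w4.png',1.42)
E
```

```text
4.0 [ 0.61131035 -0.21586593  0.15810657] [-3.14134351e+00 -2.50673642e-04 -1.61261624e+00] [ 0.    -0.018  0.004  0.001  0.     0.001]
1227 283.1611328125 206.3770751953125 19.969226837158203 [[ 0.61174583 -0.21920395  0.066     ]] [ 0.61169257 -0.21953167  0.06698868]
```

View pics/w4.png

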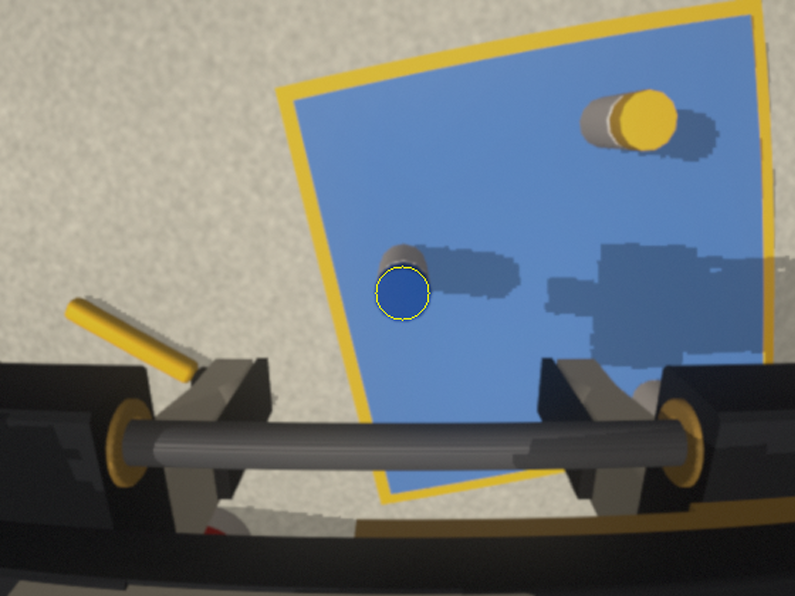

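The yellow circle fits the blue cap at (403,293), and the vial is centred between the fingers. I'll descend and grip.

>>> servo_tool --moves '[{"dx": 0, "dy": -0.002, "dz": -0.02, "roll": 0, "jaw": 1}, {"dx": 0, "dy": 0, "dz": -0.02, "roll": 0, "jaw": 0.8}, {"dx": 0, "dy": 0, "dz": -0.02, "roll": 0, "jaw": 0.7}, {"dx": 0, "dy": 0, "dz": -0.02, "roll": 0, "jaw": 0.6}, {"dx": 0, "dy": 0, "dz": -0.02, "roll": 0, "jaw": 0.6}, {"dx": 0, "dy": 0, "dz": -0.016, "roll": 0, "jaw": 0.6}, {"dx": 0, "dy": 0, "dz": -0.008, "roll": 0, "jaw": 0.5}, {"dx": 0, "dy": 0, "dz": 0, "roll": 0, "jaw": 0.4}, {"dx": 0, "dy": 0, "dz": 0, "roll": 0, "jaw": 0.3}, {"dx": 0, "dy": 0, "dz": 0, "roll": 0, "jaw": 0.2}]' --newtons 12

```text
t: 5.3
eef_pos: [0.6118, -0.2178, 0.0346]
ee_rot: [-3.14, -0.0, -1.613]
force: [-0.1, -0.3, 1.0]
width: 0.0274
gripper_force: 12.0
```

>>> servo_tool --moves '[{"dx": 0, "dy": 0, "dz": 0.02, "roll": 0, "jaw": 0.2}, {"dx": 0, "dy": 0, "dz": 0.04, "roll": 0, "jaw": 0.2}, {"dx": 0, "dy": 0.02, "dz": 0.04, "roll": 0, "jaw": 0.2}, {"dx": -0.018, "dy": 0.044, "dz": 0.005, "roll": 0, "jaw": 0.2}, {"dx": -0.02, "dy": 0.05, "dz": 0, "roll": 0, "jaw": 0.2}, {"dx": -0.02, "dy": 0.05, "dz": 0, "roll": 0, "jaw": 0.2}, {"dx": -0.02, "dy": 0.05, "dz": 0, "roll": 0, "jaw": 0.2}, {"dx": -0.02, "dy": 0.05, "dz": 0, "roll": 0, "jaw": 0.2}, {"dx": -0.02, "dy": 0.05, "dz": 0, "roll": 0, "jaw": 0.2}, {"dx": -0.02, "dy": 0.05, "dz": 0, "roll": 0, "jaw": 0.2}]'

```text
t: 6.55
eef_pos: [0.4724, 0.1479, 0.1394]
ee_rot: [-3.141, 0.001, -1.613]
force: [1.0, -0.0, -0.7]
width: 0.0276
gripper_force: 12.0
```

>>> servo_tool --moves '[{"dx": -0.02, "dy": 0.045, "dz": 0, "roll": 0, "jaw": 0.2}, {"dx": -0.02, "dy": 0.035, "dz": 0, "roll": 0, "jaw": 0.2}, {"dx": -0.01, "dy": 0.02, "dz": 0, "roll": 0, "jaw": 0.2}, {"dx": 0, "dy": 0, "dz": 0, "roll": 0, "jaw": 0.2}, {"dx": 0, "dy": 0, "dz": 0, "roll": 0, "jaw": 0.2}, {"dx": 0, "dy": 0, "dz": 0, "roll": 0, "jaw": 0.2}, {"dx": 0, "dy": 0, "dz": 0, "roll": 0, "jaw": 0.2}, {"dx": 0, "dy": 0, "dz": 0, "roll": 0, "jaw": 0.2}, {"dx": 0, "dy": 0, "dz": 0, "roll": 0, "jaw": 0.2}, {"dx": 0, "dy": 0, "dz": 0, "roll": 0, "jaw": 0.2}]'

```text
t: 7.8
eef_pos: [0.4232, 0.2462, 0.1387]
ee_rot: [3.142, -0.0, -1.613]
force: [1.0, -0.1, 0.9]
width: 0.0277
gripper_force: 12.0
```

```bash
python3 w.py w5; python3 - <<'E'
from h import *
b,e=grab_frame('scene');a,d=grab_frame('top');np.savez('f1.npz',a=a,d=d,b=b,e=e)
s=cv2.resize(b[150:310,280:440],(560,560),interpolation=cv2.INTER_CUBIC)[:,:,::-1]
cv2.imwrite('pics/s5.png',s)
E
```

```text
7.8 [0.42318256 0.24619776 0.13872993] [ 3.14153806e+00 -6.63322582e-05 -1.61282532e+00] [ 0.001 -0.     0.001 -0.     0.002 -0.002]
```

View pics/s5.png

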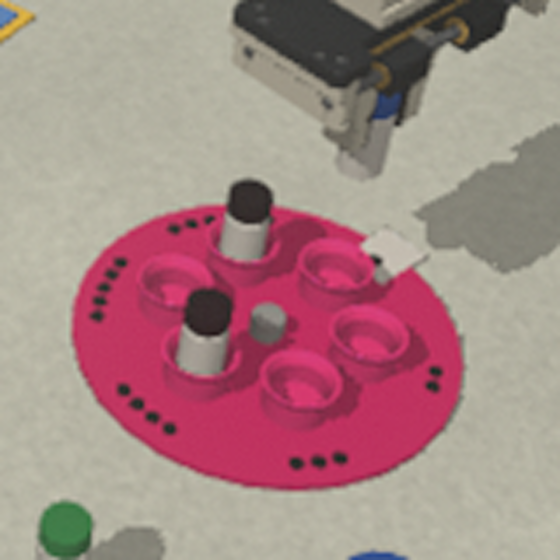

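The vial is held upright above cup 1 at (338,268), with nothing in the way.

>>> servo_tool --moves '[{"dx": 0, "dy": 0, "dz": -0.02, "roll": 0, "jaw": 0.2}, {"dx": 0, "dy": 0, "dz": -0.025, "roll": 0, "jaw": 0.2}, {"dx": 0, "dy": 0, "dz": -0.02, "roll": 0, "jaw": 0.2}, {"dx": 0, "dy": 0, "dz": -0.01, "roll": 0, "jaw": 0.2}, {"dx": 0, "dy": 0, "dz": -0.003, "roll": 0, "jaw": 0.2}, {"dx": 0, "dy": 0, "dz": -0.003, "roll": 0, "jaw": 0.2}, {"dx": 0, "dy": 0, "dz": -0.003, "roll": 0, "jaw": 0.2}, {"dx": 0, "dy": 0, "dz": -0.003, "roll": 0, "jaw": 0.2}, {"dx": 0, "dy": 0, "dz": -0.003, "roll": 0, "jaw": 0.2}, {"dx": 0, "dy": 0, "dz": 0, "roll": 0, "jaw": 0.2}]'

```text
t: 9.2
eef_pos: [0.423, 0.2461, 0.0486]
ee_rot: [3.141, -0.0, -1.613]
force: [-0.6, -0.2, -1.0]
width: 0.0278
gripper_force: 12.0
```

>>> servo_tool --moves '[{"dx": 0, "dy": 0, "dz": -0.003, "roll": 0, "jaw": 0.2}, {"dx": 0, "dy": 0, "dz": -0.003, "roll": 0, "jaw": 0.2}, {"dx": 0, "dy": 0, "dz": -0.002, "roll": 0, "jaw": 0.2}, {"dx": 0, "dy": 0, "dz": -0.001, "roll": 0, "jaw": 0.2}, {"dx": 0, "dy": 0, "dz": -0.001, "roll": 0, "jaw": 0.2}, {"dx": 0, "dy": 0, "dz": -0.0005, "roll": 0, "jaw": 0.2}, {"dx": 0, "dy": 0, "dz": -0.0005, "roll": 0, "jaw": 0.2}, {"dx": 0, "dy": 0, "dz": 0, "roll": 0, "jaw": 0.2}, {"dx": 0, "dy": 0, "dz": 0, "roll": 0, "jaw": 0.2}, {"dx": 0, "dy": 0, "dz": 0, "roll": 0, "jaw": 0.2}]'

```text
t: 10.45
eef_pos: [0.4231, 0.2463, 0.0378]
ee_rot: [-3.142, 0.0, -1.613]
force: [-0.1, 1.0, -0.9]
width: 0.0276
gripper_force: 12.0
```

>>> servo_tool --moves '[{"dx": 0, "dy": 0, "dz": -0.0005, "roll": 0, "jaw": 0.2}, {"dx": 0, "dy": 0, "dz": -0.0005, "roll": 0, "jaw": 0.2}, {"dx": 0, "dy": 0, "dz": 0, "roll": 0, "jaw": 0.2}, {"dx": 0, "dy": 0, "dz": 0, "roll": 0, "jaw": 0.2}, {"dx": 0, "dy": 0, "dz": 0, "roll": 0, "jaw": 0.2}, {"dx": 0, "dy": 0, "dz": 0, "roll": 0, "jaw": 0.2}, {"dx": 0, "dy": 0, "dz": 0, "roll": 0, "jaw": 0.2}, {"dx": 0, "dy": 0, "dz": 0, "roll": 0, "jaw": 0.2}, {"dx": 0, "dy": 0, "dz": 0, "roll": 0, "jaw": 0.2}, {"dx": 0, "dy": 0, "dz": 0, "roll": 0, "jaw": 0.2}]'

```text
t: 11.7
eef_pos: [0.4234, 0.2464, 0.0374]
ee_rot: [-3.141, 0.0, -1.612]
force: [-2.4, -1.1, 7.5]
width: 0.0281
gripper_force: 12.0
```

>>> servo_tool --moves '[{"dx": 0, "dy": 0, "dz": 0, "roll": 0, "jaw": 0.38}, {"dx": 0, "dy": 0, "dz": 0, "roll": 0, "jaw": 0.42}, {"dx": 0, "dy": 0, "dz": 0, "roll": 0, "jaw": 0.5}, {"dx": 0, "dy": 0, "dz": 0, "roll": 0, "jaw": 0.5}, {"dx": 0, "dy": 0, "dz": 0.01, "roll": 0, "jaw": 0.5}, {"dx": 0, "dy": 0, "dz": 0.03, "roll": 0, "jaw": 0.5}, {"dx": 0, "dy": 0, "dz": 0.05, "roll": 0, "jaw": 0.5}, {"dx": 0, "dy": 0, "dz": 0.05, "roll": 0, "jaw": 0.6}, {"dx": 0, "dy": -0.03, "dz": 0.05, "roll": 10, "jaw": 0.8}, {"dx": 0.005, "dy": -0.04, "dz": 0.04, "roll": 10, "jaw": 0.8}]'

```text
t: 12.95
eef_pos: [0.4281, 0.1759, 0.2698]
ee_rot: [-3.139, 0.001, -1.256]
force: [1.5, -0.2, -0.2]
width: 0.0665
gripper_force: 0.0
```

```bash
python3 - <<'E'
from h import *
c,s=calibration('top'),get_state()
a,d=grab_frame('top')
v,u=np.mgrid[0:420,0:560];uv=np.c_[u.ravel(),v.ravel()];X=world(c,uv,d.ravel())
for n,p,z in [('c1',(.4234,.2463),.069),('c4',(.5433,.241),.069),('c6',(.4529,.1925),.069),('yel',(.496,-.297),.066),('red',(.453,-.124),.066)]:
    m=(abs(X[:,2]-z)<.006)&(np.hypot(X[:,0]-p[0],X[:,1]-p[1])<.025)
    if m.sum()<30: print(n,m.sum());continue
    print(n,m.sum(),X[m].mean(0).round(4),a.reshape(-1,3)[m].mean(0).round())
E
```

```text
c1 0
c4 138 [0.5438 0.2416 0.0685] [18. 13. 15.]
c6 10
yel 136 [ 0.4977 -0.2958  0.0649] [164. 134.  43.]
red 136 [ 0.4543 -0.1214  0.065 ] [140.  25.  24.]
```

>>> servo_tool --moves '[{"dx": 0.012, "dy": -0.0473, "dz": 0, "roll": 9.95, "jaw": 0.8}, {"dx": 0.012, "dy": -0.0473, "dz": 0, "roll": 9.95, "jaw": 0.8}, {"dx": 0.012, "dy": -0.0473, "dz": 0, "roll": 9.95, "jaw": 0.8}, {"dx": 0.01, "dy": -0.0473, "dz": 0, "roll": 9.95, "jaw": 0.8}, {"dx": 0.006, "dy": -0.0473, "dz": 0, "roll": 9.95, "jaw": 0.8}, {"dx": 0.006, "dy": -0.0473, "dz": 0, "roll": 9.95, "jaw": 0.8}, {"dx": 0.004, "dy": -0.0473, "dz": -0.02, "roll": 9.95, "jaw": 0.8}, {"dx": 0.003, "dy": -0.0473, "dz": -0.03, "roll": 9.95, "jaw": 0.8}, {"dx": 0.003, "dy": -0.0473, "dz": -0.03, "roll": 9.95, "jaw": 0.8}, {"dx": 0, "dy": -0.0473, "dz": -0.03, "roll": 9.95, "jaw": 0.8}]'

```text
t: 14.25
eef_pos: [0.4954, -0.2927, 0.1567]
ee_rot: [3.141, -0.001, 0.458]
force: [0.4, -0.1, 1.0]
width: 0.0706
gripper_force: 0.0
```

```bash
cat > caps.py <<'E'
from h import *
import sys
def caps(cam,L):
    c=calibration(cam);a,d=grab_frame(cam)
    v,u=np.mgrid[0:420,0:560];uv=np.c_[u.ravel(),v.ravel()];X=world(c,uv,d.ravel())
    for n,p,z in L:
        m=(abs(X[:,2]-z)<.006)&(np.hypot(X[:,0]-p[0],X[:,1]-p[1])<.025)
        if m.sum()<30: print(cam,n,m.sum());continue
        print(cam,n,m.sum(),X[m].mean(0).round(4),np.ptp(X[m],axis=0).round(3),a.reshape(-1,3)[m].mean(0).round())
L=[('c1',(.4234,.2463),.069),('c2',(.4556,.2969),.069),('c3',(.5155,.2943),.069),('c4',(.5433,.241),.069),('c6',(.4529,.1925),.069),('yel',(.496,-.297),.066),('red',(.453,-.124),.066)]
s=get_state();print(s['t'],s['eef_pos'].round(4),s['ee_rot'].round(3),s['qd'].round(2))
for k in sys.argv[1:]:caps(k,L)
E
python3 caps.py top wrist
```

```text
14.25 [ 0.4954 -0.2927  0.1567] [ 3.141e+00 -1.000e-03  4.580e-01] [-0.7   0.51  0.07  0.    0.44  2.08]
top c1 132 [0.4246 0.2459 0.0683] [0.027 0.026 0.009] [ 26.  55. 119.]
top c2 0
top c3 0
top c4 136 [0.544  0.2418 0.0682] [0.026 0.026 0.011] [21. 14. 16.]
top c6 137 [0.453  0.1936 0.068 ] [0.025 0.027 0.009] [18. 15. 16.]
top yel 0
top red 136 [ 0.4543 -0.1213  0.0655] [0.026 0.027 0.011] [148.  27.  26.]
wrist c1 0
wrist c2 0
wrist c3 0
wrist c4 0
wrist c6 0
wrist yel 1300 [ 0.4967 -0.2968  0.0668] [0.028 0.028 0.009] [207. 172.  56.]
wrist red 1317 [ 0.4535 -0.1247  0.0664] [0.028 0.028 0.009] [170.  39.  35.]
```

Blue stands in cup 1 at the same height as the black-capped vials (0.068 m). Now for yellow.

>>> servo_tool --moves '[{"dx": 0, "dy": 0, "dz": 0, "roll": 0, "jaw": 0.8}, {"dx": 0, "dy": 0, "dz": -0.02, "roll": 0, "jaw": 0.7}, {"dx": 0, "dy": 0, "dz": -0.025, "roll": 0, "jaw": 0.6}, {"dx": 0, "dy": 0, "dz": -0.03, "roll": 0, "jaw": 0.6}, {"dx": 0, "dy": 0, "dz": -0.025, "roll": 0, "jaw": 0.6}, {"dx": 0, "dy": 0, "dz": -0.017, "roll": 0, "jaw": 0.6}, {"dx": 0, "dy": 0, "dz": -0.008, "roll": 0, "jaw": 0.5}, {"dx": 0, "dy": 0, "dz": 0, "roll": 0, "jaw": 0.4}, {"dx": 0, "dy": 0, "dz": 0, "roll": 0, "jaw": 0.3}, {"dx": 0, "dy": 0, "dz": 0, "roll": 0, "jaw": 0.2}]'

```text
t: 15.6
eef_pos: [0.4961, -0.2911, 0.0329]
ee_rot: [3.14, -0.002, 0.452]
force: [0.1, 1.2, 4.6]
width: 0.0276
gripper_force: 12.0
```

The arm stopped 6 mm short in y, so the vial sits off-centre across the pads. I'll open, recentre and regrip.

>>> servo_tool --moves '[{"dx": 0, "dy": 0, "dz": 0, "roll": 0, "jaw": 0.36}, {"dx": 0, "dy": 0, "dz": 0, "roll": 0, "jaw": 0.42}, {"dx": 0, "dy": 0, "dz": 0, "roll": 0, "jaw": 0.5}, {"dx": -0.002, "dy": -0.001, "dz": 0.0015, "roll": 1.6, "jaw": 0.5}, {"dx": 0, "dy": 0, "dz": 0, "roll": 0, "jaw": 0.5}, {"dx": 0, "dy": 0, "dz": 0, "roll": 0, "jaw": 0.45}, {"dx": 0, "dy": 0, "dz": 0, "roll": 0, "jaw": 0.4}, {"dx": 0, "dy": 0, "dz": 0, "roll": 0, "jaw": 0.35}, {"dx": 0, "dy": 0, "dz": 0, "roll": 0, "jaw": 0.2}, {"dx": 0, "dy": 0, "dz": 0, "roll": 0, "jaw": 0.2}]'

```text
t: 16.85
eef_pos: [0.4933, -0.292, 0.0333]
ee_rot: [3.142, -0.0, 0.48]
force: [-0.4, -0.9, -0.6]
width: 0.0278
gripper_force: 12.0
```

>>> servo_tool --moves '[{"dx": 0, "dy": 0, "dz": 0.02, "roll": 0, "jaw": 0.2}, {"dx": 0, "dy": 0, "dz": 0.04, "roll": 0, "jaw": 0.2}, {"dx": 0, "dy": 0, "dz": 0.045, "roll": 0, "jaw": 0.2}, {"dx": -0.003, "dy": 0.05, "dz": 0, "roll": 0, "jaw": 0.2}, {"dx": -0.003, "dy": 0.05, "dz": 0, "roll": 0, "jaw": 0.2}, {"dx": -0.003, "dy": 0.05, "dz": 0, "roll": 0, "jaw": 0.2}, {"dx": -0.003, "dy": 0.05, "dz": 0, "roll": 0, "jaw": 0.2}, {"dx": -0.003, "dy": 0.05, "dz": 0, "roll": 0, "jaw": 0.2}, {"dx": -0.003, "dy": 0.05, "dz": 0, "roll": 0, "jaw": 0.2}, {"dx": -0.003, "dy": 0.05, "dz": 0, "roll": 0, "jaw": 0.2}]'

```text
t: 18.1
eef_pos: [0.4719, 0.0596, 0.1385]
ee_rot: [-3.142, -0.001, 0.48]
force: [0.5, -0.4, -1.0]
width: 0.0279
gripper_force: 12.0
```

>>> servo_tool --moves '[{"dx": -0.003, "dy": 0.05, "dz": 0, "roll": 0, "jaw": 0.2}, {"dx": -0.003, "dy": 0.05, "dz": 0, "roll": 0, "jaw": 0.2}, {"dx": -0.003, "dy": 0.05, "dz": 0, "roll": 0, "jaw": 0.2}, {"dx": -0.003, "dy": 0.045, "dz": 0, "roll": 0, "jaw": 0.2}, {"dx": -0.003, "dy": 0.03, "dz": 0, "roll": 0, "jaw": 0.2}, {"dx": -0.002, "dy": 0.014, "dz": 0, "roll": 0, "jaw": 0.2}, {"dx": 0, "dy": 0, "dz": 0, "roll": 0, "jaw": 0.2}, {"dx": 0, "dy": 0, "dz": 0, "roll": 0, "jaw": 0.2}, {"dx": 0, "dy": 0, "dz": 0, "roll": 0, "jaw": 0.2}, {"dx": 0, "dy": 0, "dz": 0, "roll": 0, "jaw": 0.2}]'

```text
t: 19.35
eef_pos: [0.4554, 0.2963, 0.1384]
ee_rot: [-3.142, -0.0, 0.479]
force: [-0.3, 0.2, -0.0]
width: 0.0275
gripper_force: 12.0
```

```bash
python3 caps.py top; python3 - <<'E'
from h import *
b,e=grab_frame('scene')
cv2.imwrite('pics/s6.png',cv2.resize(b[130:310,280:460],(560,560),interpolation=cv2.INTER_CUBIC)[:,:,::-1])
E
```

```text
19.35 [0.4554 0.2963 0.1384] [-3.142 -0.     0.479] [ 0.  0.  0. -0. -0. -0.]
top c1 131 [0.4247 0.2456 0.0682] [0.026 0.026 0.01 ] [ 23.  50. 108.]
top c2 0
top c3 0
top c4 136 [0.5439 0.2414 0.0683] [0.026 0.027 0.01 ] [18. 12. 14.]
top c6 136 [0.4532 0.1937 0.0682] [0.026 0.026 0.009] [17. 13. 15.]
top yel 0
top red 134 [ 0.4542 -0.1215  0.0654] [0.026 0.028 0.011] [136.  24.  23.]
```

View pics/s6.png

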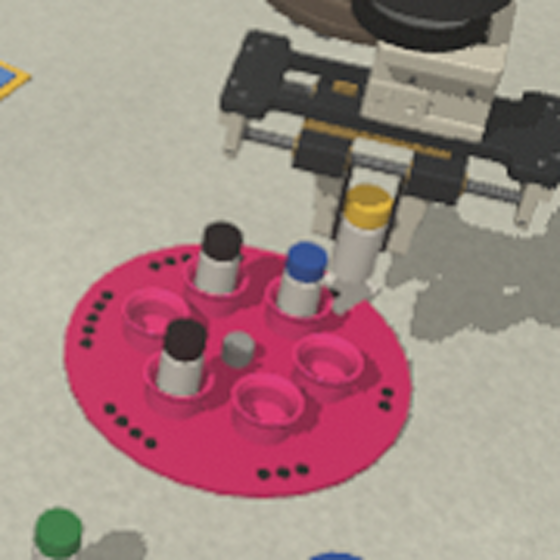

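Blue stands in cup 1, and yellow is held upright above cup 2 at (328,358).

>>> servo_tool --moves '[{"dx": 0, "dy": 0.0005, "dz": -0.02, "roll": 0, "jaw": 0.2}, {"dx": 0, "dy": 0, "dz": -0.025, "roll": 0, "jaw": 0.2}, {"dx": 0, "dy": 0, "dz": -0.02, "roll": 0, "jaw": 0.2}, {"dx": 0, "dy": 0, "dz": -0.01, "roll": 0, "jaw": 0.2}, {"dx": 0, "dy": 0, "dz": -0.003, "roll": 0, "jaw": 0.2}, {"dx": 0, "dy": 0, "dz": -0.003, "roll": 0, "jaw": 0.2}, {"dx": 0, "dy": 0, "dz": -0.003, "roll": 0, "jaw": 0.2}, {"dx": 0, "dy": 0, "dz": -0.003, "roll": 0, "jaw": 0.2}, {"dx": 0, "dy": 0, "dz": -0.003, "roll": 0, "jaw": 0.2}, {"dx": 0, "dy": 0, "dz": 0, "roll": 0, "jaw": 0.2}]'

```text
t: 20.7
eef_pos: [0.4552, 0.2974, 0.0481]
ee_rot: [3.141, 0.0, 0.48]
force: [0.5, 0.4, 0.3]
width: 0.0277
gripper_force: 12.0
```

>>> servo_tool --moves '[{"dx": 0, "dy": 0, "dz": -0.003, "roll": 0, "jaw": 0.2}, {"dx": 0, "dy": 0, "dz": -0.003, "roll": 0, "jaw": 0.2}, {"dx": 0, "dy": 0, "dz": -0.002, "roll": 0, "jaw": 0.2}, {"dx": 0, "dy": 0, "dz": -0.001, "roll": 0, "jaw": 0.2}, {"dx": 0, "dy": 0, "dz": -0.001, "roll": 0, "jaw": 0.2}, {"dx": 0, "dy": 0, "dz": -0.001, "roll": 0, "jaw": 0.2}, {"dx": 0, "dy": 0, "dz": -0.0005, "roll": 0, "jaw": 0.2}, {"dx": 0, "dy": 0, "dz": 0, "roll": 0, "jaw": 0.2}, {"dx": 0, "dy": 0, "dz": 0, "roll": 0, "jaw": 0.2}, {"dx": 0, "dy": 0, "dz": 0, "roll": 0, "jaw": 0.2}]'

```text
t: 21.95
eef_pos: [0.4553, 0.2975, 0.0368]
ee_rot: [-3.142, -0.0, 0.48]
force: [-0.1, 0.0, -1.0]
width: 0.0279
gripper_force: 12.0
```

>>> servo_tool --moves '[{"dx": 0, "dy": 0, "dz": -0.0005, "roll": 0, "jaw": 0.2}, {"dx": 0, "dy": 0, "dz": -0.0005, "roll": 0, "jaw": 0.2}, {"dx": 0, "dy": 0, "dz": 0, "roll": 0, "jaw": 0.2}, {"dx": 0, "dy": 0, "dz": 0, "roll": 0, "jaw": 0.2}, {"dx": 0, "dy": 0, "dz": 0, "roll": 0, "jaw": 0.2}, {"dx": 0, "dy": 0, "dz": 0, "roll": 0, "jaw": 0.2}, {"dx": 0, "dy": 0, "dz": 0, "roll": 0, "jaw": 0.2}, {"dx": 0, "dy": 0, "dz": 0, "roll": 0, "jaw": 0.2}, {"dx": 0, "dy": 0, "dz": 0, "roll": 0, "jaw": 0.2}, {"dx": 0, "dy": 0, "dz": 0, "roll": 0, "jaw": 0.2}]'

```text
t: 23.2
eef_pos: [0.4554, 0.2975, 0.0362]
ee_rot: [-3.142, -0.0, 0.48]
force: [-1.1, -1.2, 5.0]
width: 0.0276
gripper_force: 12.0
```

Contact at 5 N. Releasing.

>>> servo_tool --moves '[{"dx": 0, "dy": 0, "dz": 0, "roll": 0, "jaw": 0.38}, {"dx": 0, "dy": 0, "dz": 0, "roll": 0, "jaw": 0.42}, {"dx": 0, "dy": 0, "dz": 0, "roll": 0, "jaw": 0.5}, {"dx": 0, "dy": 0, "dz": 0, "roll": 0, "jaw": 0.5}, {"dx": 0, "dy": 0, "dz": 0.01, "roll": 0, "jaw": 0.5}, {"dx": 0, "dy": 0, "dz": 0.03, "roll": 0, "jaw": 0.5}, {"dx": 0, "dy": 0, "dz": 0.05, "roll": 0, "jaw": 0.5}, {"dx": 0, "dy": 0, "dz": 0.04, "roll": 0, "jaw": 0.6}, {"dx": 0, "dy": -0.031, "dz": 0, "roll": -10, "jaw": 0.8}, {"dx": 0, "dy": -0.045, "dz": 0, "roll": -10, "jaw": 0.8}]'

```text
t: 24.45
eef_pos: [0.4555, 0.2215, 0.1671]
ee_rot: [-3.14, -0.002, 0.127]
force: [-0.0, -0.1, -0.3]
width: 0.0665
gripper_force: 0.0
```

>>> servo_tool --moves '[{"dx": 0, "dy": -0.05, "dz": 0, "roll": -8, "jaw": 0.8}, {"dx": 0, "dy": -0.05, "dz": 0, "roll": -8, "jaw": 0.8}, {"dx": 0, "dy": -0.05, "dz": 0, "roll": -8, "jaw": 0.8}, {"dx": 0, "dy": -0.05, "dz": 0, "roll": -8, "jaw": 0.8}, {"dx": 0, "dy": -0.05, "dz": 0, "roll": -8, "jaw": 0.8}, {"dx": 0, "dy": -0.045, "dz": 0, "roll": 0, "jaw": 0.8}, {"dx": 0, "dy": -0.03, "dz": 0, "roll": 0, "jaw": 0.8}, {"dx": -0.002, "dy": -0.02, "dz": 0, "roll": 0, "jaw": 0.8}, {"dx": 0, "dy": 0, "dz": 0, "roll": 0, "jaw": 0.8}, {"dx": 0, "dy": 0, "dz": 0, "roll": 0, "jaw": 0.8}]'

```text
t: 25.7
eef_pos: [0.4534, -0.1233, 0.1662]
ee_rot: [-3.141, -0.0, -0.567]
force: [0.0, -0.1, -0.4]
width: 0.0703
gripper_force: 0.0
```

```bash
python3 caps.py top wrist
```

```text
25.7 [ 0.4534 -0.1233  0.1662] [-3.141 -0.    -0.567] [ 0.01  0.   -0.    0.    0.    0.  ]
top c1 134 [0.4247 0.2458 0.0681] [0.027 0.026 0.009] [ 27.  57. 124.]
top c2 142 [0.4565 0.2971 0.0681] [0.026 0.028 0.01 ] [183. 155.  49.]
top c3 0
top c4 139 [0.544  0.2417 0.0681] [0.026 0.027 0.01 ] [21. 15. 17.]
top c6 139 [0.4533 0.1937 0.0683] [0.027 0.027 0.009] [20. 16. 17.]
top yel 0
top red 0
wrist c1 0
wrist c2 0
wrist c3 0
wrist c4 0
wrist c6 0
wrist yel 0
wrist red 1167 [ 0.4531 -0.1235  0.0667] [0.027 0.027 0.009] [174.  48.  53.]
```

Yellow is seated in cup 2 (top at 0.068 m), and the tool is centred over red.

>>> servo_tool --moves '[{"dx": 0, "dy": 0, "dz": -0.025, "roll": 0, "jaw": 0.7}, {"dx": 0, "dy": 0, "dz": -0.03, "roll": 0, "jaw": 0.6}, {"dx": 0, "dy": 0, "dz": -0.03, "roll": 0, "jaw": 0.6}, {"dx": 0, "dy": 0, "dz": -0.025, "roll": 0, "jaw": 0.6}, {"dx": 0, "dy": 0, "dz": -0.015, "roll": 0, "jaw": 0.6}, {"dx": 0, "dy": 0, "dz": -0.007, "roll": 0, "jaw": 0.5}, {"dx": 0, "dy": 0, "dz": 0, "roll": 0, "jaw": 0.42}, {"dx": 0, "dy": 0, "dz": 0, "roll": 0, "jaw": 0.36}, {"dx": 0, "dy": 0, "dz": 0, "roll": 0, "jaw": 0.2}, {"dx": 0, "dy": 0, "dz": 0, "roll": 0, "jaw": 0.2}]'

```text
t: 27.05
eef_pos: [0.4538, -0.1235, 0.0344]
ee_rot: [-3.141, -0.001, -0.567]
force: [-1.1, 0.3, 3.7]
width: 0.0276
gripper_force: 12.0
```

>>> servo_tool --moves '[{"dx": 0, "dy": 0, "dz": 0.02, "roll": 0, "jaw": 0.2}, {"dx": 0, "dy": 0, "dz": 0.04, "roll": 0, "jaw": 0.2}, {"dx": 0, "dy": 0, "dz": 0.045, "roll": 0, "jaw": 0.2}, {"dx": 0.007, "dy": 0.05, "dz": 0, "roll": 0, "jaw": 0.2}, {"dx": 0.007, "dy": 0.05, "dz": 0, "roll": 0, "jaw": 0.2}, {"dx": 0.007, "dy": 0.05, "dz": 0, "roll": 0, "jaw": 0.2}, {"dx": 0.007, "dy": 0.05, "dz": 0, "roll": 0, "jaw": 0.2}, {"dx": 0.007, "dy": 0.05, "dz": 0, "roll": 0, "jaw": 0.2}, {"dx": 0.007, "dy": 0.05, "dz": 0, "roll": 0, "jaw": 0.2}, {"dx": 0.007, "dy": 0.05, "dz": 0, "roll": 0, "jaw": 0.2}]'

```text
t: 28.3
eef_pos: [0.5021, 0.2281, 0.139]
ee_rot: [-3.141, 0.0, -0.567]
force: [1.3, -0.6, -1.0]
width: 0.0277
gripper_force: 12.0
```

>>> servo_tool --moves '[{"dx": 0.007, "dy": 0.04, "dz": 0, "roll": 0, "jaw": 0.2}, {"dx": 0.006, "dy": 0.028, "dz": 0, "roll": 0, "jaw": 0.2}, {"dx": 0, "dy": 0, "dz": 0, "roll": 0, "jaw": 0.2}, {"dx": 0, "dy": 0, "dz": 0, "roll": 0, "jaw": 0.2}, {"dx": 0, "dy": 0, "dz": 0, "roll": 0, "jaw": 0.2}, {"dx": 0, "dy": 0, "dz": 0, "roll": 0, "jaw": 0.2}, {"dx": 0, "dy": 0, "dz": 0, "roll": 0, "jaw": 0.2}, {"dx": 0, "dy": 0, "dz": 0, "roll": 0, "jaw": 0.2}, {"dx": 0, "dy": 0, "dz": 0, "roll": 0, "jaw": 0.2}, {"dx": 0, "dy": 0, "dz": 0, "roll": 0, "jaw": 0.2}]'

```text
t: 29.55
eef_pos: [0.5153, 0.2945, 0.1388]
ee_rot: [3.142, 0.0, -0.567]
force: [-0.6, 0.0, 0.2]
width: 0.0278
gripper_force: 12.0
```

```bash
python3 - <<'E'
from h import *
b,e=grab_frame('scene')
cv2.imwrite('pics/s7.png',cv2.resize(b[130:310,280:460],(560,560),interpolation=cv2.INTER_CUBIC)[:,:,::-1])
E
```

```text
(no output)
```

View pics/s7.png

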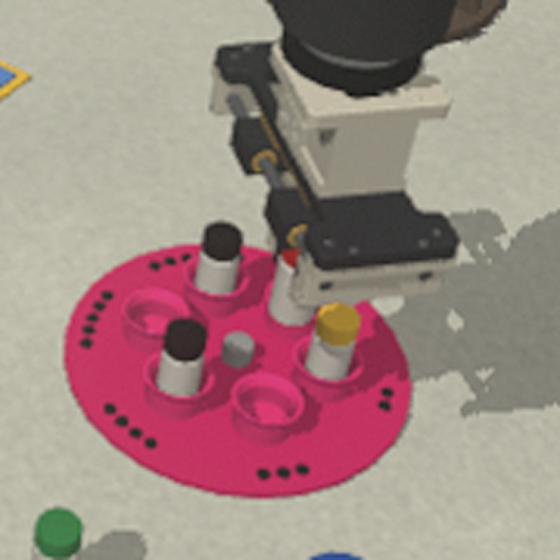

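Yellow stands in cup 2. Red is held upright above cup 3 at (268,403), and the path down is clear.

>>> servo_tool --moves '[{"dx": 0, "dy": 0, "dz": -0.02, "roll": 0, "jaw": 0.2}, {"dx": 0, "dy": 0, "dz": -0.025, "roll": 0, "jaw": 0.2}, {"dx": 0, "dy": 0, "dz": -0.02, "roll": 0, "jaw": 0.2}, {"dx": 0, "dy": 0, "dz": -0.01, "roll": 0, "jaw": 0.2}, {"dx": 0, "dy": 0, "dz": -0.003, "roll": 0, "jaw": 0.2}, {"dx": 0, "dy": 0, "dz": -0.003, "roll": 0, "jaw": 0.2}, {"dx": 0, "dy": 0, "dz": -0.003, "roll": 0, "jaw": 0.2}, {"dx": 0, "dy": 0, "dz": -0.003, "roll": 0, "jaw": 0.2}, {"dx": 0, "dy": 0, "dz": -0.003, "roll": 0, "jaw": 0.2}, {"dx": 0, "dy": 0, "dz": 0, "roll": 0, "jaw": 0.2}]'

```text
t: 30.85
eef_pos: [0.5152, 0.2944, 0.0486]
ee_rot: [3.141, 0.0, -0.567]
force: [0.1, -0.0, -0.3]
width: 0.0278
gripper_force: 12.0
```

>>> servo_tool --moves '[{"dx": 0, "dy": 0, "dz": -0.003, "roll": 0, "jaw": 0.2}, {"dx": 0, "dy": 0, "dz": -0.003, "roll": 0, "jaw": 0.2}, {"dx": 0, "dy": 0, "dz": -0.002, "roll": 0, "jaw": 0.2}, {"dx": 0, "dy": 0, "dz": -0.001, "roll": 0, "jaw": 0.2}, {"dx": 0, "dy": 0, "dz": -0.001, "roll": 0, "jaw": 0.2}, {"dx": 0, "dy": 0, "dz": -0.001, "roll": 0, "jaw": 0.2}, {"dx": 0, "dy": 0, "dz": -0.0005, "roll": 0, "jaw": 0.2}, {"dx": 0, "dy": 0, "dz": 0, "roll": 0, "jaw": 0.2}, {"dx": 0, "dy": 0, "dz": 0, "roll": 0, "jaw": 0.2}, {"dx": 0, "dy": 0, "dz": 0, "roll": 0, "jaw": 0.2}]'

```text
t: 32.1
eef_pos: [0.5153, 0.2945, 0.0375]
ee_rot: [-3.142, -0.0, -0.567]
force: [-1.0, -0.2, 3.1]
width: 0.0275
gripper_force: 12.0
```

>>> servo_tool --moves '[{"dx": 0, "dy": 0, "dz": -0.0005, "roll": 0, "jaw": 0.2}, {"dx": 0, "dy": 0, "dz": 0, "roll": 0, "jaw": 0.2}, {"dx": 0, "dy": 0, "dz": 0, "roll": 0, "jaw": 0.2}, {"dx": 0, "dy": 0, "dz": 0, "roll": 0, "jaw": 0.38}, {"dx": 0, "dy": 0, "dz": 0, "roll": 0, "jaw": 0.42}, {"dx": 0, "dy": 0, "dz": 0, "roll": 0, "jaw": 0.5}, {"dx": 0, "dy": 0, "dz": 0, "roll": 0, "jaw": 0.5}, {"dx": 0, "dy": 0, "dz": 0.01, "roll": 0, "jaw": 0.5}, {"dx": 0, "dy": 0, "dz": 0.03, "roll": 0, "jaw": 0.5}, {"dx": 0, "dy": 0, "dz": 0.05, "roll": 0, "jaw": 0.5}]'

```text
t: 33.35
eef_pos: [0.5145, 0.2937, 0.1269]
ee_rot: [3.138, 0.001, -0.567]
force: [1.0, 1.0, -0.4]
width: 0.0438
gripper_force: 0.0
```

>>> servo_tool --moves '[{"dx": 0, "dy": 0, "dz": 0.05, "roll": 0, "jaw": 0.5}, {"dx": 0, "dy": -0.03, "dz": 0.03, "roll": 0, "jaw": 0.5}, {"dx": 0, "dy": -0.05, "dz": 0, "roll": 0, "jaw": 0.5}, {"dx": 0, "dy": -0.05, "dz": 0, "roll": 0, "jaw": 0.5}, {"dx": 0, "dy": -0.05, "dz": 0, "roll": 0, "jaw": 0.5}, {"dx": 0, "dy": -0.05, "dz": 0, "roll": 0, "jaw": 0.5}, {"dx": 0, "dy": -0.05, "dz": 0, "roll": 0, "jaw": 0.5}, {"dx": 0, "dy": -0.02, "dz": 0, "roll": 0, "jaw": 0.5}, {"dx": 0, "dy": 0, "dz": 0, "roll": 0, "jaw": 0.5}, {"dx": 0, "dy": 0, "dz": 0, "roll": 0, "jaw": 0.5}]'

```text
t: 34.6
eef_pos: [0.5154, -0.0052, 0.2073]
ee_rot: [-3.141, -0.0, -0.567]
force: [0.1, 0.2, 0.0]
width: 0.0437
gripper_force: 0.0
```

```bash
python3 caps.py top; python3 - <<'E'
from h import *
b,e=grab_frame('scene')
save(b,'s8.png',1.42)
E
```

```text
34.6 [ 0.5154 -0.0052  0.2073] [-3.141 -0.    -0.567] [ 0.01  0.01 -0.    0.    0.    0.  ]
top c1 0
top c2 0
top c3 132 [0.5157 0.2949 0.0683] [0.026 0.027 0.009] [165.  30.  28.]
top c4 137 [0.5439 0.2418 0.0683] [0.026 0.026 0.01 ] [23. 16. 18.]
top c6 0
top yel 0
top red 0
```

View pics/s8.png

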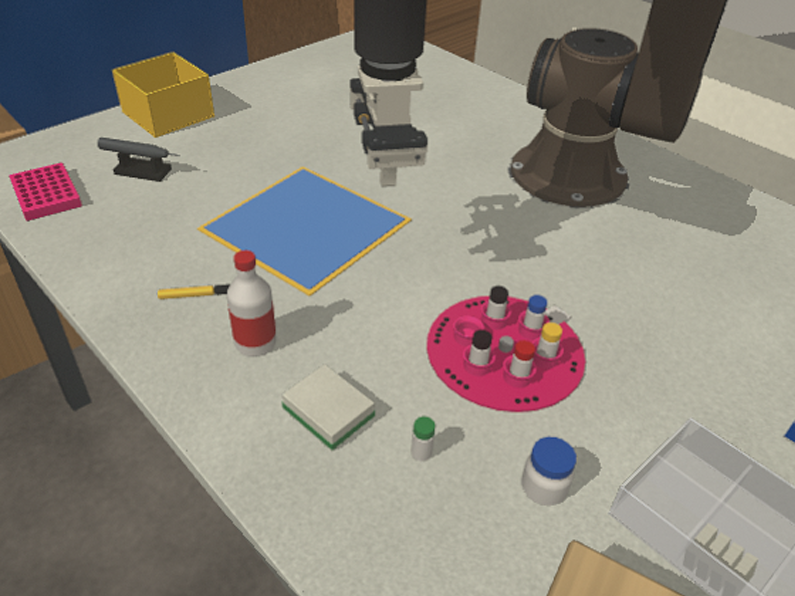

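All three vials stand upright in the wheel: blue (537,310), yellow (551,338) and red (523,358). The black-capped vials and everything else are undisturbed, and the gripper is clear.

```bash
python3 -c "
from station import *
print(job_done())"
```

```text
the job is handed in; nothing more can be done
None
```

I loaded the blue, yellow and red vials in that order into cups 1, 2 and 3, upright on the cup floors and released, then handed the job in at about 35 s; while being gripped on the pad, yellow was pushed about 5 mm, so I regripped it before lifting.

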